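# Hang the parts basket on the double hook

## Task

Pick up the rectangular steel parts basket by its handle and hang it by the handle on the double hook stand, across both prongs, so that it hangs level and free. Leave the round pail standing where it is.

Things in the scene. Friction and masses are not known exactly. Their poses are not given: they have to be found in the camera images.
- basket_bar (a point): Middle of the handle bar of the open rectangular steel basket (90 mm in x, 160 in y, 55 high, 0.3 kg, empty). Rigid arch handle of 10 mm round bar: legs at y = -77 and +77 mm, straight top bar along y from -65 to +65 mm. This point is on the bar's centreline, 145 mm above the basket's underside; the window under the bar is 85 mm high. Axes: y along the bar, z up.
- hook_seat (a point): Where the bar is to lie: midway between the stand's two prongs, level with the top of their low flat part, 214 mm above the table. A bar hung here lies along y, its centreline 5 mm above this point. Axes: the prongs point along -x (roughly to the robot), y is across them, z up. Bring the bar in over the tips along +x, the prongs passing through the window under it, then down.
- stand: Double hook stand, fixed; origin on the table straight below the seat. Base 170 x 130 x 12 mm. Two 8 mm steel rods rise at x = +95 mm to 229 mm height, then run forward as prongs at y = -36 and +36 mm (64 mm clear between them for fingers): falling gently to the flat seat, x = +22 to -22 mm, then up to tips at x = -42 mm, 236 mm high. Same axes as the seat.
- pail: Round steel pail, a bystander: 110 mm across at the rim, 95 mm high, with a thin arch handle up to 149 mm high; about 0.4 kg, loose. Origin: centre of its underside, z up.
Things that resemble listed ones, but are neither listed nor needed, are in the scene too. What is shaped like the part that bears basket_bar but brown or orange is not meant.

How it is judged:
By the outcome, as a careful person would: the job done as asked, in the order asked, and still so for the second after the job is handed in, with the robot touching nothing.
It also fails if it takes over 58 s, if anything falls off the work surface, if the arm or the gripper's body presses on something with over 40 N, if the wrist force passes 120 N, or if a joint passes its speed limit or range.

## Robot

A 6-joint arm with a two-finger parallel gripper is mounted at the origin on the work surface. World frame = base frame: x ahead of the robot, y to its left, z up, the work surface at z = 0. Lengths are in mm, angles in rad, forces in N, time in s.
With the tool pointing down it reaches from about 250 to 850 mm from the base axis. Payload 12.5 kg.
Tool frame: the origin (TCP) lies at the very end of the fingers, on their centre line; the grasp point (between the pads) lies 19 mm behind it; z points along the fingers, y is the line along which they close (so a half turn about z gives the same grasp; the last joint's range is limited). The gripper opens to 93 mm and grips with 3 to 60 N. Pads are 15 mm wide; open, the fingers measure 128 mm over their backs; the gripper's body (75 mm by 188 mm) begins 65 mm behind the grasp point.
Start: joints at [-1.215, 0.351, 1.652, -0, 1.139, -0.085], TCP at [234.681, -497.402, 218.633] pointing down, gripper open.
Joint ranges: [-2.75, 2.75], [-0.79, 2.1], [0.01, 2.65], [-1.57, 4.71], [0.07, 3.14], [-2.87, 2.87]. Speed limits (rad/s): [2.22, 2.22, 2.79, 3.14, 3.14, 3.14].

## Interface

Orientations are given as a 3x3 rotation matrix whose columns are the frame's x, y, z axes.
In Python, from bench import ctrl gives the robot as it stands.
- The arm moves only by the shell command python3 -m inch 'ROWS' [OPENING]. ROWS is JSON, a list of rows, each a list of 4 numbers: the shift along the tool's x, y, z in cm, then the turn about the tool's z in rad. In form: [[x, y, z, yaw], ...]. A call has 1 to 20 rows; each row shifts and turns the commanded pose from where the row before left it, along the tool's axes as they then stand; what a row does not reach is not made up. A row lasts 1/12 s, in which the tool goes at most 41.7 mm and 7.16 degrees, less where a joint would pass 70% of its speed; a pose out of reach is approached as far as the arm can. A call is refused whole if a number of a shift passes 4.17 or a number of a turn 0.125, either way. A call with a gripper value outside its range is refused whole. OPENING is the closure, from 0 (fully open) to 1 (shut), set as the call begins (- or left out, the last holds). The fingers move at their own pace and stop on an object; the grip force is fixed at half the most. Time passes only in rows, so rows that do not move let the fingers close. It gives the time, the measured TCP pose, the force, the opening and the grip force at its end, in the units of the state.
- ctrl.read_state(): the state, without advancing time (a new reading comes with each control period).
- ctrl.snapshot(name): name is "scene" or "side" or "wrist"; returns a dict with "image" (480x640x3 uint8, blue, green, red), "fx", "fy", "cx", "cy" (pixels), "k1" (the pictures are not rectified: a ray, as slopes to the right and down, at radius r is drawn at 1 + k1 r^2 times it, then the intrinsics apply), "xyz" and "orientation" of the camera in the world; the wrist camera has in their place "mount" (4x4, takes a point from camera to tool coordinates, whose origin is the TCP and whose axes are the flange's). Camera axes: x right, y up, looking along -z (the intrinsics and any distortion apply to the point x, -y, -z); pixel columns grow to the right and rows downward; lengths in mm; the calibration is good to about 2 mm. A picture is of the moment at which its call begins: read the wrist's pose just before it. There is no depth.
- ctrl.finish_job(): hands the job in; it is judged then, once.
The state is a dict: "t": time; "joint_pos": joint angles; "joint_velocities": joint speeds; "effort": joint torques, N m; "position": TCP position; "tcp_rot": TCP orientation; "wrist_force": force on the tool from outside, world axes, zero at the start; "ft_torque": the same for the moment, N m; "gripper_width": finger opening in mm; "grip_force": force on a finger pad.
Only numpy, scipy, OpenCV 4.12 (cv2) and the standard library are available. Lean on these libraries where they do the work, as an engineer would, in place of code of your own. Each camera call takes 0.05 s, during which the arm holds its last target. There are 200 camera calls.

## Working session

There is one attempt and no reset: what is moved stays moved. The work goes in short steps, Python scripts to look and compute and a shell command to move; the robot and the scene stay as the last step left them, time stands still between calls to the robot, and variables do not carry over. Pictures are saved under pics/ and viewed, at most 10 in all, crops included, and the job is handed in when it is done.

```bash
mkdir -p pics; ls
cat > h.py <<'E'
import numpy as np,cv2,json
from bench import ctrl
def snap(n,f):
    s=ctrl.read_state(); d=ctrl.snapshot(n); cv2.imwrite(f'pics/{f}.png',d['image'])
    if n=='wrist':
        T=np.eye(4);T[:3,:3]=s['tcp_rot'];T[:3,3]=s['position'];C=T@np.array(d['mount'])
        d['R'],d['p']=C[:3,:3],C[:3,3]
    else: d['R'],d['p']=np.array(d['orientation']),np.array(d['xyz'])
    np.savez(f'pics/{f}.npz',R=d['R'],p=d['p'],k=[d[q] for q in('fx','fy','cx','cy','k1')])
    return d
def ray(f,u,v):
    z=np.load(f'pics/{f}.npz');fx,fy,cx,cy,k1=z['k']
    K=np.array([[fx,0,cx],[0,fy,cy],[0,0,1]])
    a,b=cv2.undistortPoints(np.array([[[u,v]]],float),K,np.array([k1,0,0,0]))[0,0]
    return z['p'],z['R']@np.array([a,-b,-1])
def plane(f,u,v,h):
    p,r=ray(f,u,v); return (p+r*(h-p[2])/r[2]).round(1)
def tri(f,a,g,b):
    p,r=ray(f,*a);q,s=ray(g,*b)
    t=np.linalg.lstsq(np.c_[r,-s],q-p,rcond=None)[0]
    A=p+r*t[0];B=q+s*t[1];return ((A+B)/2).round(1),np.linalg.norm(A-B).round(1)
E
python3 - <<'E'
from h import *
for n in('scene','side','wrist'):
    d=snap(n,n+'0');print(n,d['p'].round(0),(-d['R'][:,2]).round(2),d['fx'],d['k1'])
s=ctrl.read_state();print(s['tcp_rot'],s['position'],s['gripper_width'],s['t'])
E
```

```text
pics
scene [1056.  338.  604.] [-0.76 -0.38 -0.53] 460.39880241529903 -0.052512468041695994
side [-233. -848.  783.] [ 0.52  0.68 -0.52] 577.4136918451487 -0.07024665848002425
wrist [ 301. -467.  383.] [-0.24 -0.11 -0.96] 369.6357801886969 -0.015695141284548225
[[ 9.04415303e-01  4.26653132e-01 -2.53079910e-04]
 [ 4.26653200e-01 -9.04415014e-01  7.28202095e-04]
 [ 8.18004343e-05 -7.66574471e-04 -9.99999703e-01]] [ 234.61675512 -497.19710689  218.25338346] 93.27058469820362 0.15
```

View pics/scene0.png

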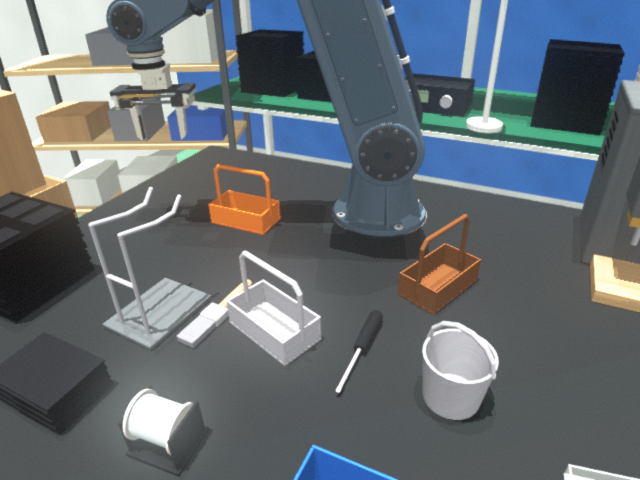

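View pics/side0.png

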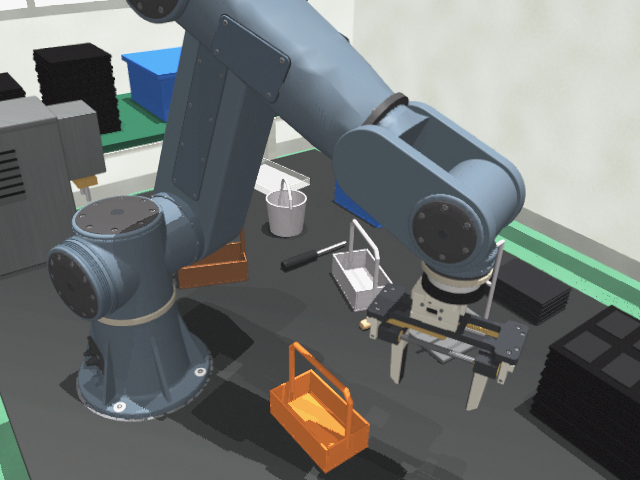

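Scene view candidates: the grey basket (273,318), the orange basket (245,210) and the brown basket (440,277). The pail is at (458,370) and the stand at (140,265). The grey steel basket is the one meant, because the other two are the excluded colours. In the side view, the grey basket is at (360,270) and the stand is hidden behind the gripper. I'll confirm with an enlarged crop.

Run:
```python
import cv2
i=cv2.imread('pics/scene0.png')[175:370,75:335];cv2.imwrite('pics/c1.png',cv2.resize(i,None,fx=3,fy=3,interpolation=cv2.INTER_CUBIC))
```

```text
(no output)
```

View pics/c1.png

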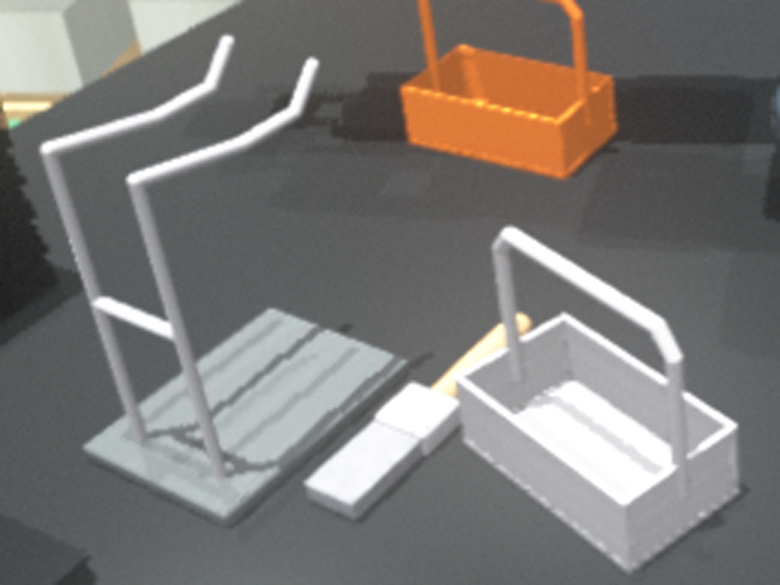

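The crop shows the grey basket, with bar ends at scene (244,253) and (295,284). The stand's prong tips are at (151,188) and (179,196), and its rear bends at (90,225) and (120,235). The brush lies beside the basket.

Run:
```python
from h import *
P=lambda u,v,h:plane('scene0',75+u/3,175+v/3,h)
a,b=P(507,233,145),P(660,328,145)
print('bar',a,b,(a+b)/2,np.linalg.norm(a-b),np.degrees(np.arctan2(*(a-b)[1::-1])))
t=[P(229,40,234),P(313,63,234)];r=[P(46,149,227),P(134,180,227)];f=[P(211,86,212),P(296,108,212)]
print('tips',t,'rear',r,'bend',f)
tm,rm,fm=[(q[0]+q[1])/2 for q in(t,r,f)]
d=rm-tm;d[2]=0;print('len',np.linalg.norm(d));d/=np.linalg.norm(d);print('xaxis',d,np.degrees(np.arctan2(d[1],d[0])))
print('seat est',tm+42*d,rm-95*d,fm+22*d)
print('base',[P(*q,12) for q in((270,310),(408,363),(225,514),(84,447))])
print('pail',plane('scene0',458,350,95))
print('basket bottom corners',P(632,570,0),P(738,490,0))
```

```text
bar [495.8 -89.5 145. ] [539.8  38.4 145. ] [517.8  -25.55 145.  ] 135.25682977210428 -108.98417842469236
tips [array([ 493.2, -288.6,  234. ]), array([ 497.2, -217.5,  234. ])] rear [array([ 631.8, -297.2,  227. ]), array([ 635.8, -225. ,  227. ])] bend [array([ 515.1, -289. ,  212. ]), array([ 516. , -219.7,  212. ])]
len 138.83357843115618
xaxis [ 0.99831757 -0.05798309  0.        ] -3.3240507677604834
seat est [ 537.12933774 -255.48528982  234.        ] [ 538.9598313  -255.59160636  227.        ] [ 537.51298644 -255.625628    212.        ]
base [array([ 488.7, -314.8,   12. ]), array([ 495.7, -186.4,   12. ]), array([ 658.8, -199.8,   12. ]), array([ 653. , -324.6,   12. ])]
pail [524.8 305.1  95. ]
basket bottom corners [584.1  36.4   0. ] [500.  64.   0.]
```

```bash
python3 -m inch '[[0,0,-1,-0.114],[0,0,-1,-0.114],[0,0,-1,-0.114],[0,0,-1,-0.114],[0,0,-1,-0.114],[0,0,-1,-0.114],[0,0,-1,-0.114]]' 0 | tail -3
python3 -m inch '[[3.6,0.76,0,0],[3.6,0.76,0,0],[3.6,0.76,0,0],[3.6,0.76,0,0],[3.6,0.76,0,0],[3.6,0.76,0,0],[3.6,0.76,0,0],[3.6,0.76,0,0],[3.6,0.76,0,0],[3.6,0.76,0,0],[3.6,0.76,0,0],[3.6,0.76,0,0],[3.6,0.76,0,0],[3.6,0.76,0,0],[3.4,0.76,0,0],[0,0,0,0]]'
python3 - <<'E'
from h import *
snap('wrist','w1');snap('side','side1')
s=ctrl.read_state();print(s['tcp_rot'].round(3) if hasattr(s['tcp_rot'],'round') else s['tcp_rot'],s['position'],s['t'])
i=cv2.imread('pics/side1.png')[150:450,200:600]
cv2.imwrite('pics/side1c.png',cv2.resize(i,None,fx=2,fy=2))
E
```

```text
wrist_force: [0.1, -0.5, 0.2]
gripper_width: 93.3
grip_force: 0.0
t: 2.07
position: [519.6, -21.8, 288.2]
tcp_rot: [[0.323, 0.947, 0.0], [0.947, -0.323, 0.001], [0.001, -0.0, -1.0]]
wrist_force: [0.9, 0.6, -0.2]
gripper_width: 93.0
grip_force: 0.0
[[ 0.324  0.946 -0.001]
 [ 0.946 -0.324 -0.   ]
 [-0.    -0.001 -1.   ]] [517.81714028 -25.14265167 288.1385804 ] 2.1667
```

View pics/w1.png

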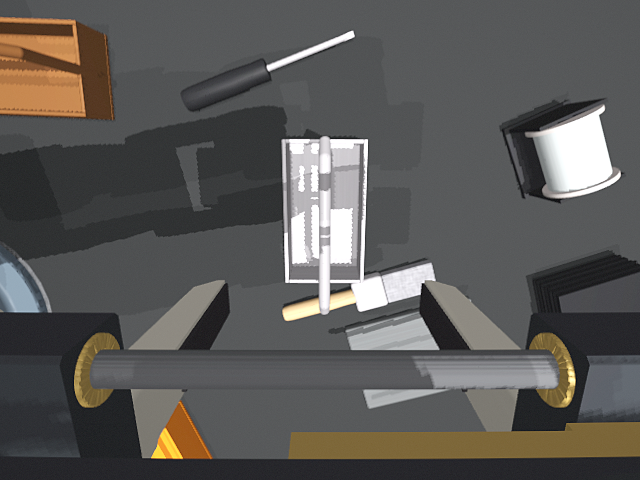

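View pics/side1c.png

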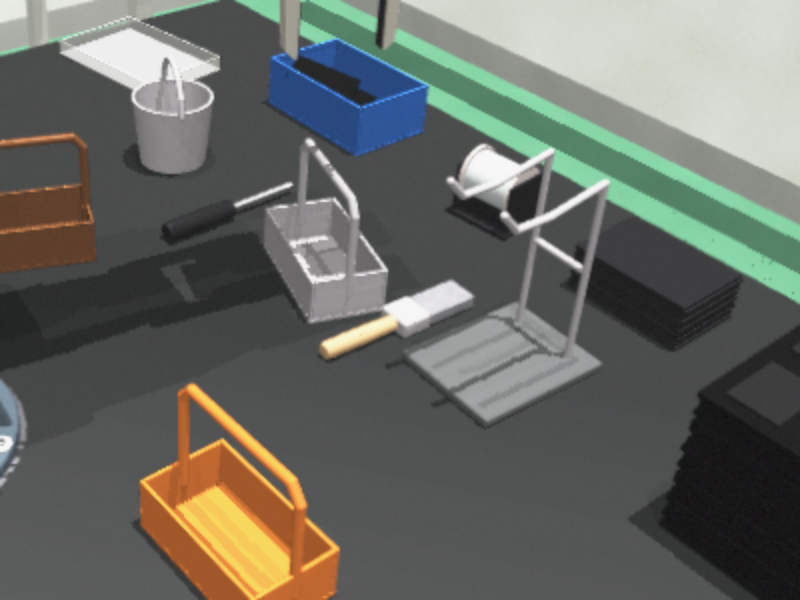

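The wrist view shows the bar vertical in the picture, columns 324–326 and rows 140–310, centred between the fingers. The side crop shows the bar ends at (354,222) and (376,256), and the prong tips at (427,241) and (453,258). I'll check the positions by crossing the two views.

Run:
```python
from h import *
S=lambda u,v:(200+u/2,150+v/2)
C=lambda u,v:(75+u/3,175+v/3)
g=lambda n,c,s:print(n,*tri('scene0',C(*c),'side1',S(*s)))
g('bar+',(660,328),(309,147));g('bar-',(507,233),(351,208))
g('tipR',(229,40),(507,217));g('tipL',(313,63),(455,182))
g('rearR',(46,149),(604,186));g('rearL',(134,180),(550,155))
print(plane('w1',326,150,145),plane('w1',324,300,145),plane('w1',325,225,145))
```

```text
bar+ [538.4  36.  142.6] 3.0
bar- [491.8 -92.8 141.6] 0.4
tipR [ 493.3 -291.6  233.5] 4.3
tipL [ 498.5 -220.2  233.8] 5.5
rearR [ 629.2 -299.6  224.9] 1.8
rearL [ 633.  -228.1  224.6] 0.8
[542.4  40.1 145. ] [498.4 -83.8 145. ] [521.6 -18.5 145. ]
```

```bash
python3 -m inch '[[0,0,2.7,0],[0,0,2.7,0],[0,0,2.7,0],[0,0,2.7,0],[0,0,2.7,0],[0,0,2.7,0],[0,0,0,0]]' 0
python3 -m inch '[[0,0,0,0],[0,0,0,0],[0,0,0,0],[0,0,0,0],[0,0,0,0],[0,0,0,0],[0,0,0,0],[0,0,0,0],[0,0,0,0],[0,0,0,0]]' 1
```

```text
t: 2.75
position: [514.7, -26.8, 122.6]
tcp_rot: [[0.327, 0.945, -0.007], [0.945, -0.327, 0.001], [-0.002, -0.007, -1.0]]
wrist_force: [-1.2, 0.2, -1.1]
gripper_width: 92.9
grip_force: 0.0
t: 3.58
position: [517.8, -25.9, 126.6]
tcp_rot: [[0.326, 0.945, -0.0], [0.945, -0.326, 0.0], [-0.0, -0.0, -1.0]]
wrist_force: [0.5, 0.4, 0.0]
gripper_width: 31.4
grip_force: 0.0
```

```bash
python3 -m inch '[[0,0,0,0],[0,0,0,0],[0,0,0,0],[0,0,0,0],[0,0,0,0],[0,0,0,0],[0,0,0,0],[0,0,0,0]]' 1
```

```text
t: 4.25
position: [517.9, -26.0, 126.6]
tcp_rot: [[0.326, 0.945, 0.0], [0.945, -0.326, -0.0], [0.0, 0.0, -1.0]]
wrist_force: [0.4, -0.2, -0.2]
gripper_width: 8.9
grip_force: 30.0
```

```bash
python3 - <<'E'
from h import *
print(plane('scene0',217,168,145),plane('scene0',268,177,145))
print(*[plane('scene0',*q,55) for q in((211,200),(279,208),(265,214),(230,192))])
E
python3 -m inch '[[0,0,-1,0],[0,0,-2,0],[0,0,-3,0],[0,0,-3,0],[0,0,-3,0],[0,0,-3,0],[0,0,-2,0],[0,0,0,0],[0,0,0,0]]' 1
```

```text
[ 199.1 -367.8  145. ] [ 195.2 -219.8  145. ]
[ 211.5 -392.5   55. ] [ 177.9 -205.7   55. ] [ 219.2 -221.8   55. ] [ 151.7 -373.8   55. ]
t: 5.0
position: [517.6, -25.9, 296.8]
tcp_rot: [[0.326, 0.945, 0.001], [0.945, -0.326, -0.0], [0.0, 0.001, -1.0]]
wrist_force: [-0.2, -0.6, -4.6]
gripper_width: 9.2
grip_force: 30.0
```

```bash
python3 -m inch '[[-0.7,-0.95,0,0],[-1.2,-1.6,0,0],[-1.5,-2,0,0],[-1.5,-2,0,0],[-1.2,-1.6,0,0],[-0.6,-0.95,0,0],[0,0,0,-0.068],[0,0,0,-0.069],[0,0,0,-0.069],[0,0,0,-0.068],[-1,0,0,0],[-2,0.1,0,0],[-3,0.2,0,0],[-3.5,0.2,0,0],[-3.5,0.2,0,0],[-3,0.2,0,0],[-2,0.1,0,0],[-1,0.1,0,0],[0,0,0,0],[0,0,0,0]]' 1
python3 - <<'E'
from h import *
snap('side','side2');snap('scene','scene2');snap('wrist','w2')
s=ctrl.read_state();print(s['position'],s['wrist_force'])
a=cv2.imread('pics/side2.png');b=cv2.imread('pics/scene2.png')
cv2.imwrite('pics/c2.png',np.vstack([cv2.resize(a[100:340,200:600],(500,300)),cv2.resize(b[80:320,60:460],(500,300))]))
E
```

```text
t: 6.67
position: [409.6, -249.6, 295.9]
tcp_rot: [[0.06, 0.998, -0.001], [0.998, -0.06, 0.001], [0.001, -0.001, -1.0]]
wrist_force: [-0.6, 0.1, -4.4]
gripper_width: 8.8
grip_force: 30.0
[ 409.96091697 -248.86209754  296.56190436] [-0.13108698 -0.26070321 -3.24758844]
```

View pics/c2.png

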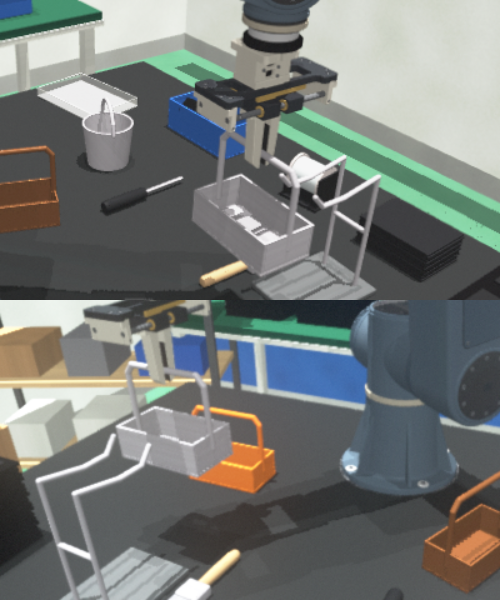

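The basket hangs from the gripper, level, in front of the tips. Bar ends are at scene (164,132) and (226,141), and side (437,244) and (379,208). I'll check the bar and the basket's roll.

Run:
```python
from h import *
m,e=tri('scene2',(164,132),'side2',(437.6,244));p,f=tri('scene2',(225.6,141),'side2',(379,208))
print(m,e,p,f,(m+p)/2,np.degrees(np.arctan2(*(p-m)[1::-1])),np.linalg.norm(p-m))
print(plane('scene2',164,132,315),plane('scene2',225.6,141,315))
```

```text
[ 403.  -323.4  310.2] 5.9 [ 406.3 -174.3  311.9] 9.3 [ 404.65 -248.85  311.05] 88.73209116150929 149.14620343810293
[ 412.5 -309.8  315. ] [ 408.6 -166.7  315. ]
```

```bash
python3 -m inch '[[0,0,1,0],[0,0,1.8,0],[0,0,1.8,0],[0,0,1,0],[0,0,0,0],[0,0.5,0,0],[0,1,0,0],[0,1.2,0,0],[0,1.2,0,0],[0,1.2,0,0],[0,1.2,0,0],[0,1.2,0,0],[0,1.2,0,0],[0,1.2,0,0],[0,1.2,0,0],[0,1,0,0],[0,0.7,0,0],[0,0,0,0],[0,0,0,0]]' 1
python3 - <<'E'
from h import *
snap('side','side3');snap('scene','scene3')
s=ctrl.read_state();print(s['position'],s['wrist_force'])
a=cv2.imread('pics/side3.png');b=cv2.imread('pics/scene3.png')
cv2.imwrite('pics/c3.png',np.hstack([cv2.resize(a[150:390,330:530],(400,480)),cv2.resize(b[120:360,60:260],(400,480))]))
E
```

```text
t: 8.4
position: [538.1, -257.3, 240.8]
tcp_rot: [[0.058, 0.998, 0.0], [0.998, -0.058, -0.0], [-0.0, 0.0, -1.0]]
wrist_force: [0.1, -0.6, -4.1]
gripper_width: 9.0
grip_force: 30.0
[ 537.47891028 -257.33125951  240.80122716] [ 0.33404818 -0.67046942 -3.00918045]
```

View pics/c3.png

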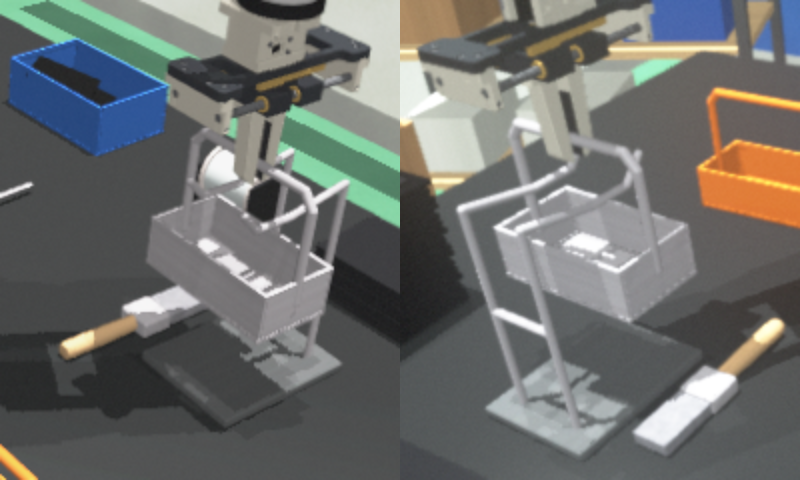

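Both prongs pass through the window and the fingers sit between them (right half, around (575,150)). Lowering.

```bash
python3 -m inch '[[0,0,0.5,0],[0,0,0.8,0],[0,0,0.8,0],[0,0,0.7,0],[0,0,0.4,0],[0,0,0.3,0],[0,0,0.2,0],[0,0,0.1,0],[0,0,0.1,0],[0,0,0,0],[0,0,0,0],[0,0,0,0]]' 1
```

```text
t: 9.5
position: [537.8, -257.4, 201.9]
tcp_rot: [[0.058, 0.998, 0.0], [0.998, -0.058, -0.0], [-0.0, 0.0, -1.0]]
wrist_force: [-0.1, 0.2, -4.1]
gripper_width: 9.1
grip_force: 30.0
```

No contact yet, so I'll feel down in small steps.

```bash
python3 -m inch '[[0,0,0.1,0],[0,0,0.1,0],[0,0,0,0],[0,0,0,0],[0,0,0,0]]' 1; python3 -m inch '[[0,0,0.1,0],[0,0,0.1,0],[0,0,0,0],[0,0,0,0],[0,0,0,0]]' 1
```

```text
t: 9.92
position: [537.9, -257.5, 200.1]
tcp_rot: [[0.058, 0.998, 0.001], [0.998, -0.058, -0.0], [-0.0, 0.001, -1.0]]
wrist_force: [-1.8, 1.5, 3.6]
gripper_width: 8.9
grip_force: 30.0
t: 10.33
position: [538.0, -257.6, 199.7]
tcp_rot: [[0.058, 0.998, 0.002], [0.998, -0.058, -0.001], [-0.001, 0.002, -1.0]]
wrist_force: [-6.2, 3.1, 17.3]
gripper_width: 8.9
grip_force: 30.0
```

```bash
python3 -m inch '[[0,0,-0.2,0],[0,0,0,0],[0,0,0,0],[0,0,0,0]]' 1; python3 -m inch '[[0,0,0,0],[0,0,0,0],[0,0,0,0],[0,0,0,0],[0,0,0,0],[0,0,0,0],[0,0,0,0],[0,0,0,0],[0,0,0,0],[0,0,0,0]]' 0.5
python3 - <<'E'
from h import *
snap('side','side4');snap('scene','scene4')
a=cv2.imread('pics/side4.png');b=cv2.imread('pics/scene4.png')
cv2.imwrite('pics/c4.png',np.hstack([cv2.resize(a[150:390,330:530],(400,480)),cv2.resize(b[120:360,60:260],(400,480))]))
E
```

```text
t: 10.67
position: [537.9, -257.5, 200.0]
tcp_rot: [[0.058, 0.998, 0.001], [0.998, -0.058, -0.0], [-0.0, 0.001, -1.0]]
wrist_force: [-1.4, 0.8, 6.0]
gripper_width: 8.7
grip_force: 30.0
t: 11.5
position: [537.7, -257.4, 199.6]
tcp_rot: [[0.058, 0.998, -0.0], [0.998, -0.058, 0.0], [0.0, -0.0, -1.0]]
wrist_force: [-0.4, 0.4, 0.5]
gripper_width: 46.3
grip_force: 0.0
```

View pics/c4.png

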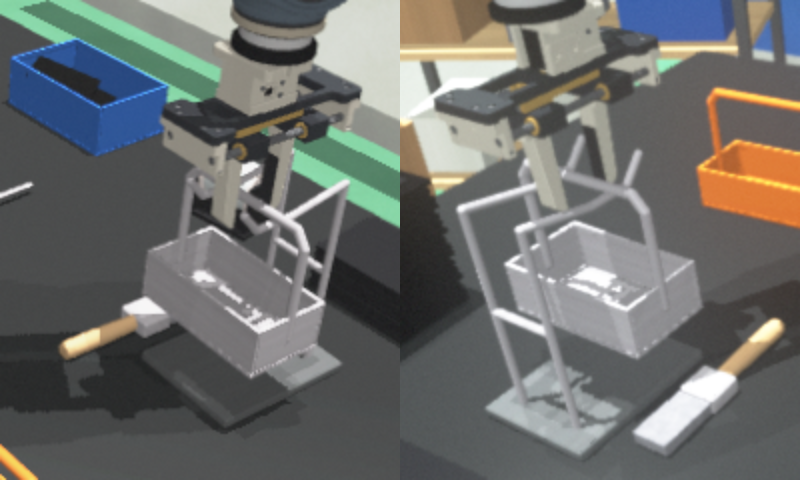

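The bar lies on both prongs and the basket hangs level, with the fingers clear on both sides. I'll withdraw straight up, then let it settle.

```bash
python3 -m inch '[[0,0,-0.5,0],[0,0,-1,0],[0,0,-1.5,0],[0,0,-2,0],[0,0,-2.5,0],[0,0,-2.5,0],[0,0,-2,0],[0,0,-1,0],[0,0,0,0],[0,0,0,0],[0,0,0,0],[0,0,0,0],[0,0,0,0],[0,0,0,0],[0,0,0,0],[0,0,0,0],[0,0,0,0],[0,0,0,0],[0,0,0,0],[0,0,0,0]]' 0.5
python3 - <<'E'
from h import *
snap('side','side5');snap('scene','scene5');g=cv2.imread
a=g('pics/side5.png');b=g('pics/scene5.png')
cv2.imwrite('pics/c5.png',np.hstack([cv2.resize(a[150:390,330:530],(400,480)),cv2.resize(b[120:360,60:260],(400,480))]))
d=np.abs(b[300:430,400:510].astype(int)-g('pics/scene0.png')[300:430,400:510]).mean();print('pail diff',d)
E
```

```text
t: 13.27
position: [537.7, -257.3, 329.7]
tcp_rot: [[0.058, 0.998, 0.0], [0.998, -0.058, -0.0], [-0.0, 0.0, -1.0]]
wrist_force: [-1.4, -0.5, -0.5]
gripper_width: 46.6
grip_force: 0.0
pail diff 2.0315850815850816
```

View pics/c5.png

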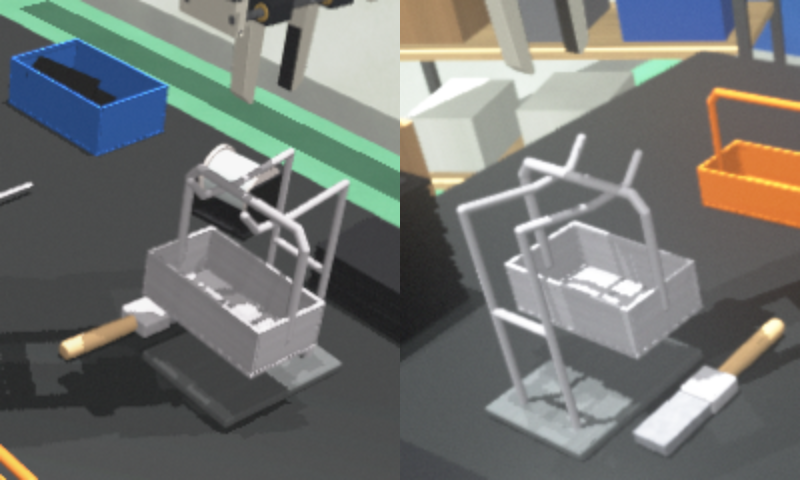

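The basket hangs level on both prongs with the robot clear, and the pail hasn't moved.

```bash
python3 -c "
from bench import ctrl
print(ctrl.finish_job())"
```

```text
the job is handed in; nothing more can be done
None
```

The steel basket hangs level and free by its handle across both prongs, the pail stands where it was, and the job was handed in at about 13.4 s.

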